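Ready the sample and hold the analyser hood at balance

ROBOT

A 6-joint arm with a two-finger parallel gripper is mounted at the origin on the work surface. World frame = base frame: x ahead of the robot, y to its left, z up, the work surface at z = 0. Lengths are in m, angles in rad, forces in N, time in s.
With the tool pointing down it reaches from about 0.35 to 0.975 m from the base axis. Payload 7.1 kg.
Tool frame: the origin (TCP) lies between the finger pads, 19 mm behind the fingertips; this is the grasp point; z points along the fingers, y is the line along which they close (so a half turn about z gives the same grasp; the last joint's range is limited). The gripper opens to 88 mm and grips with 3 to 60 N. Pads are 20 mm wide; open, the fingers measure 115 mm over their backs; the gripper's body (75 mm by 178 mm) begins 61 mm behind the grasp point.
Start: joints at [1.145, 0.423, 1.63, -0, 1.089, -0.019], TCP at [0.247, 0.574, 0.241] pointing down, gripper open.
Joint ranges: [-3, 3], [-0.9, 2.11], [0.09, 2.58], [-1.31, 4.45], [0.11, 2.69], [-2.54, 2.54]. Speed limits (rad/s): [2.39, 2.39, 3.01, 3.14, 3.14, 3.14].

INTERFACE

Orientations are given as a 3x3 rotation matrix whose columns are the frame's x, y, z axes.
In Python, from workcell import * gives the robot as it stands.
- The arm moves only by the tool move_arm, never from a script. Its argument "moves" is one flat list of numbers, 5 for each row, row after row: the shift along the tool's x, y, z in cm, then the turn about the tool's z in rad, then the gripper's target within -1 to 1 (fully open at 1, half-way at 0, shut at -1). A call has 1 to 12 rows; each row is the pose to reach, as a shift and turn from the pose commanded when the call began, along the tool's axes at that moment; what a row does not reach only later rows make up. A row lasts 1/8 s, in which the tool goes at most 62.5 mm and 10.7 degrees, less where a joint would pass 70% of its speed; a pose out of reach is approached as far as the arm can. A call with a gripper value outside its range is refused whole. The fingers move at their own pace and stop on an object; "squeeze" is the grip in N (left out, the last holds). Time passes only in rows, so rows that repeat a pose let the fingers close. It gives the time, the measured TCP pose, the force, the opening and the grip force at its end, in the units of the state.
- observe(): the state, without advancing time (a new reading comes with each control period).
- get_image(name): name is "scene" or "top" or "wrist"; returns a dict with "image" (480x640x3 uint8, blue, green, red), "range_z" (480x640 float32, m along the optical axis (not along the pixel's ray), 0 where there is no reading), "mtx" (3x3 intrinsics, pixels), "k1" (the pictures are not rectified: a ray, as slopes to the right and down, at radius r is drawn at 1 + k1 r^2 times it, then the intrinsics apply), "rvec" (rotation vector, rad) and "tvec" (3), from world to camera coordinates, as OpenCV has them; the wrist camera has in their place "hand_eye" (4x4, takes a point from camera to tool coordinates, whose origin is the TCP and whose axes are the flange's). Camera axes: x right, y down, z forward; pixel columns grow to the right and rows downward; lengths in m; the calibration is good to about 2 mm. A picture is of the moment at which its call begins: read the wrist's pose just before it.
- finish_job(): hands the job in; it is judged then, once.
The state is a dict: "time": time; "q": joint angles; "qvel": joint speeds; "tau": joint torques, N m; "tool_pos": TCP position; "eef_rot": TCP orientation; "wrist_force": force on the tool from outside, world axes, zero at the start; "moment": the same for the moment, N m; "width": finger opening in m; "gripper_force": force on a finger pad.
Only numpy, scipy, OpenCV 4.12 (cv2) and the standard library are available. Lean on these libraries where they do the work, as an engineer would, in place of code of your own. Each camera call takes 0.05 s, during which the arm holds its last target. There are 200 camera calls.

TASK

Loosen the sample: lift the closed amber jar off its white tile, tilt it to about 40 degrees, hold it so for a second, then stand it upright back on the middle of the tile and let go. Then take the moisture analyser's hood by its blue bar and swing it up smoothly to its balance point, about 70 degrees open, where it falls neither shut nor backwards, without swinging it over past upright or letting it drop, and finish there still holding the bar, keeping the hood still so that a colleague can load the pan. Leave the beaker, timer and spatula alone.

Things in the scene. Friction and masses are not known exactly. Their poses are not given: they have to be found in the camera images.
- jar: Closed amber glass jar with white cap, 54 mm diameter, 85 mm tall over all, about 0.22 kg, standing loose on the tile. Origin at the centre of its underside; its z axis points up through the cap.
- tile: Round white ceramic tile, 90 mm diameter, 8 mm thick, fixed on the dark bench to the left or right of the analyser. Origin at the centre of its underside, on the bench.
- analyser: Moisture analyser fixed to the bench: white base 290 mm deep (x), 200 mm wide (y), grey-green hood on top, front panel with dark screen towards the robot. Origin on the bench, 160 mm behind the base's front; own x points from front to hinge side, y to its left, z up. The front panel is 60 mm high; the pan under the hood reaches 101 mm.
- hood (a joint): Opening angle of the hood, rad: 0 shut, growing as the front rises and goes back, stop at 1.75. The hood (about 0.45 kg) swings freely about a level hinge line along the analyser's y. At 1.22 rad (70 degrees), the balance point, its centre of mass stands above the hinge: below that it falls shut, above it backwards. Lifting the shut hood by the bar takes about 2 N.
- hood_bar (a point): Middle of the blue handle bar: round, 12 mm thick, parallel to the hinge, 102 mm clear between its arms, 50 mm in front of the hood's face. Circles the hinge line at 180 mm radius; with the hood shut it is 115 mm above the bench, level with the hinge, the hood's top 50 mm higher. Pinch it from above, one finger before and one behind it; it turns between the pads as the hood swings.
- hinge_mid (a point): Middle of the hinge line, fixed on the analyser: 80 mm behind the analyser's origin, 115 mm above the bench. Axes as the analyser.
- stirrer: White magnetic stirrer with round steel plate, 150 x 110 mm, 59 mm high, fixed, on the other side of the analyser from the tile. Leave alone. Origin at the centre of its underside.
- beaker: Empty glass beaker, 66 mm diameter, 75 mm tall, loose on the stirrer's plate. Leave alone. Origin at the centre of its underside.
- timer: White bench timer, 70 mm wide, 20 mm thick, 60 mm tall, standing loose. Leave alone. Origin at the centre of its underside.
- spatula: Slim steel lab spatula, 205 mm long, 8 mm thick, lying loose on the bench. Leave alone. Origin near its middle; its long axis is its x.
Things that resemble listed ones, but are neither listed nor needed, are in the scene too. Leave any pink, turquoise or yellow look-alike of the jar alone.

How it is judged:
By the outcome, as a careful person would: the job done as asked, in the order asked, and still so for the second after the job is handed in, while the arm keeps its last pose, push and grip.
It also fails if it takes over 72 s, if anything falls off the work surface, if the arm or the gripper's body presses on something with over 40 N, if the wrist force passes 120 N, or if a joint passes its speed limit or range.

## Working session

There is one attempt and no reset: what is moved stays moved. The work goes in short steps, Python scripts to look and compute and a tool call to move; the robot and the scene stay as the last step left them, time stands still between calls to the robot, and variables do not carry over. Pictures are saved under pics/ and viewed, at most 10 in all, crops included, and the job is handed in when it is done.

Besides the shell and the picture viewer there is one more tool, called after "Request:" by a JSON object that holds its "method" and its "body", one argument or row to a line. move_arm: Moves the arm, as the interface text tells. Its arguments: {"type":"object","properties":{"moves":{"type":"array"},"squeeze":{"type":"number"}},"required":["moves"]}

```bash
mkdir -p pics; cat > h.py <<'E'
import numpy as np, cv2
from workcell import *
def world(im,u,v,z=None,rz=None):
    K=im["mtx"];p=np.array([(u-K[0,2])/K[0,0],(v-K[1,2])/K[1,1]]);q=p.copy()
    for _ in range(20): q=p/(1+im["k1"]*(q@q))
    ray=np.array([q[0],q[1],1.])
    if "rvec" in im:
        R=cv2.Rodrigues(np.array(im["rvec"],float))[0].T; o=-R@np.array(im["tvec"]).ravel()
    else:
        s=im["st"];H=np.array(im["hand_eye"]);Rt=np.array(s["eef_rot"]);R=Rt@H[:3,:3];o=Rt@H[:3,3]+np.array(s["tool_pos"])
    d=R@ray
    if z is not None: return o+d*(z-o[2])/d[2]
    if rz is None:
        w=im["range_z"][max(0,int(v)-1):int(v)+2,max(0,int(u)-1):int(u)+2];w=w[w>0];rz=np.median(w) if len(w) else np.nan
    return o+d*rz
def shot(n):
    s=observe();im=get_image(n);im["st"]=s;return im
E
python3 - <<'E'
from h import *
import pickle
for n in("scene","top"):
    im=shot(n);cv2.imwrite(f"pics/{n}0.png",im["image"]);pickle.dump(im,open(n+"0.pkl","wb"))
s=observe();print(s)
E
```

```text
{'time': 0.1, 'q': array([ 1.14501808e+00,  4.23782205e-01,  1.63059484e+00, -2.20028713e-05,
        1.08858960e+00, -1.90063936e-02]), 'qvel': array([-0.00031845, -0.00197848, -0.00222277, -0.00093722,  0.00034924,
        0.00153762]), 'tau': array([-8.63834684e-04, -5.45611882e+01, -2.74324948e+01,  6.45459280e-02,
        1.88809022e-02, -5.06642237e-06]), 'tool_pos': array([0.24707106, 0.57358176, 0.24067567]), 'eef_rot': array([[-9.18406850e-01,  3.95636898e-01, -5.49745958e-04],
       [ 3.95637280e-01,  9.18405987e-01, -1.25937022e-03],
       [ 6.63665385e-06, -1.37411423e-03, -9.99999056e-01]]), 'wrist_force': array([0.29427303, 0.23724355, 1.31317391]), 'moment': array([-0.04123723,  0.02748421, -0.01087046]), 'gripper_force': 0.0, 'width': 0.08766227348376324}
```

View pics/scene0.png

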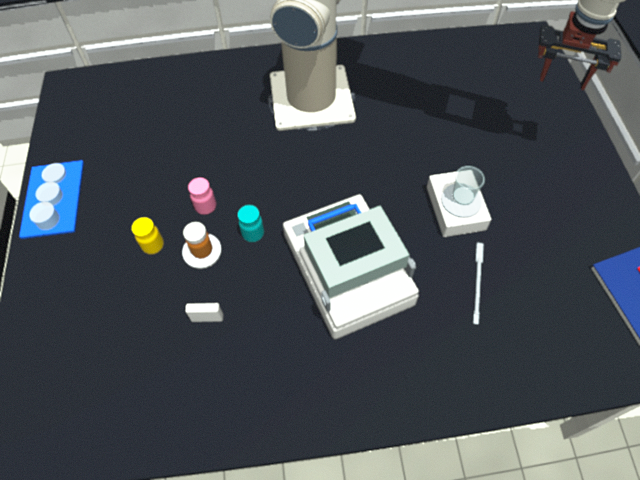

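View pics/top0.png

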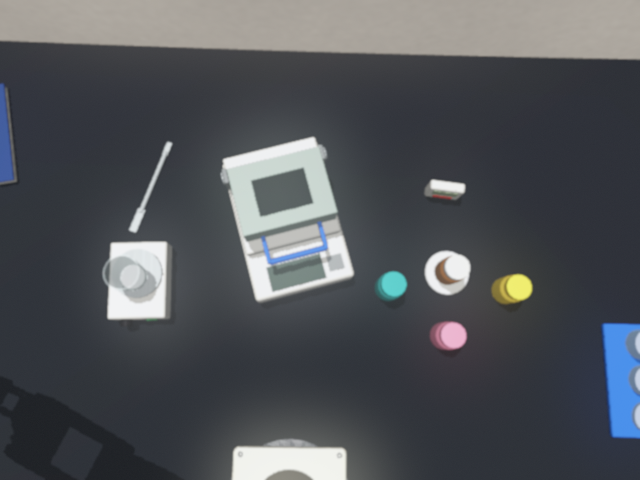

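Candidates for the jar: amber with white cap on the white tile, scene (197,240)/top (455,268); pink (202,196)/(449,336); turquoise (250,223)/(391,286); yellow (148,236)/(513,289); white caps on the blue mat (45,195). I choose the amber one on the tile. Blue bar: top (296,255).

```bash
python3 - <<'E'
from h import *
import pickle
im=pickle.load(open("top0.pkl","rb"))
a=im["image"]
c1=cv2.resize(a[230:360,365:540],None,fx=4,fy=4,interpolation=2)[:, :]
c2=cv2.resize(a[130:310,210:365],None,fx=3,fy=3,interpolation=2)
cv2.imwrite("pics/c1.png",c1);cv2.imwrite("pics/c2.png",c2)
f=lambda u,v,z=None:np.round(world(im,u,v,z),4)
print("tile",f(447,272.5,.008),"cap",f(457,268,.085+.008),f(457,268))
for n,u,v in(("pink",450,336),("turq",392,285),("yel",516,288)):print(n,f(u,v,.085),f(u,v))
print("bar",f(270,261,.115),f(325,249,.115),f(297,255,.115),f(297,255))
print("timer",f(445,187),"bench",f(400,400),"hoodtop",f(282,190))
E
```

```text
tile [ 0.4557 -0.3172  0.008 ] cap [ 0.4539 -0.3145  0.093 ] [ 0.4536 -0.3139  0.095 ]
pink [ 0.3248 -0.2995  0.085 ] [ 0.3248 -0.2989  0.0873]
turq [ 0.4194 -0.1903  0.085 ] [ 0.4194 -0.1903  0.085 ]
yel [ 0.4185 -0.4294  0.085 ] [ 0.4185 -0.4292  0.0855]
bar [0.4569 0.0438 0.115 ] [ 0.4819 -0.0591  0.115 ] [ 0.4693 -0.0065  0.115 ] [ 0.4683 -0.0066  0.1215]
timer [ 0.6234 -0.3032  0.0625] bench [ 0.1983 -0.2178  0.001 ] hoodtop [0.5804 0.023  0.1678]
```

View pics/c1.png

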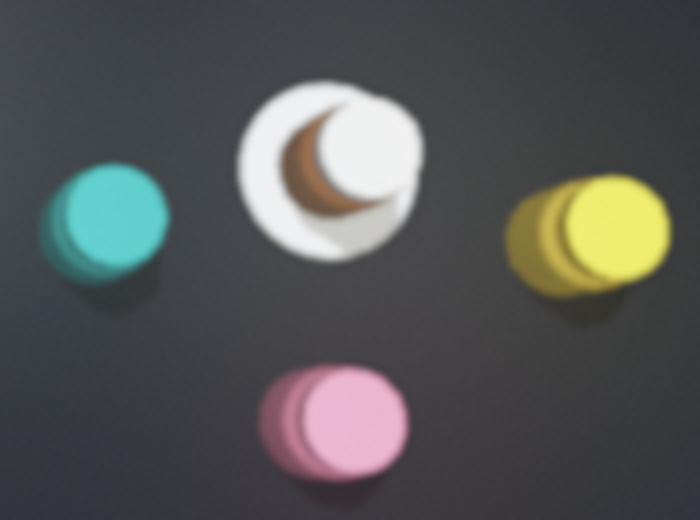

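View pics/c2.png

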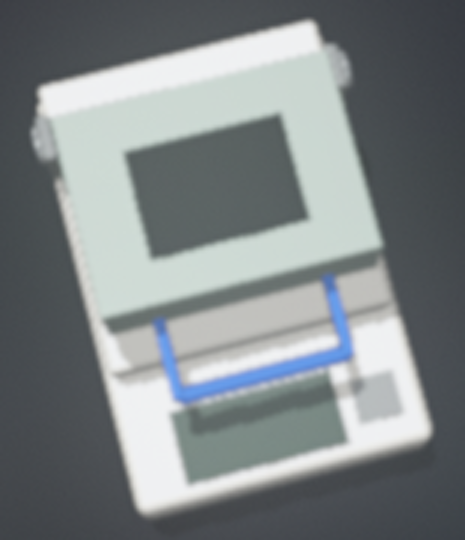

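The crops show the amber jar with white cap at (371,148), on the tile at (328,171). The blue bar runs (180,397)–(350,353), so yaw is about 0.25 rad. I'll align the tool with that yaw and go to the jar.

Request:
{"method": "move_arm", "body": {
  "moves": [-54.6,-73.5,0,0.91,1,-54.6,-73.5,0,0.91,1,-54.6,-73.5,0,0.91,1,-54.6,-73.5,0,0.91,1,-54.6,-73.5,0,0.91,1,-54.6,-73.5,0,0.91,1,-54.6,-73.5,0,0.91,1,-54.6,-73.5,0,0.91,1,-54.6,-73.5,0,0.91,1,-54.6,-73.5,0,0.91,1,-54.6,-73.5,0,0.91,1,-54.6,-73.5,0,0.91,1]
}}

```text
time: 1.6
tool_pos: [0.4198, -0.1581, 0.2414]
eef_rot: [[-0.251, 0.968, 0.0], [0.968, 0.251, 0.0], [0.0, 0.0, -1.0]]
wrist_force: [1.2, 0.1, -0.6]
width: 0.0878
gripper_force: 0.0
```

Request:
{"method": "move_arm", "body": {
  "moves": [-16.3,-0.4,0,0,1,-16.3,-0.4,0,0,1,-16.3,-0.4,0,0,1,-16.3,-0.4,0,0,1,-16.3,-0.4,0,0,1]
}}

```text
time: 2.22
tool_pos: [0.4562, -0.3139, 0.2408]
eef_rot: [[-0.251, 0.968, -0.001], [0.968, 0.251, 0.001], [0.001, -0.001, -1.0]]
wrist_force: [-0.3, 0.2, -0.2]
width: 0.088
gripper_force: 0.0
```

```bash
python3 - <<'E'
from h import *
import pickle
im=shot("wrist");cv2.imwrite("pics/w1.png",im["image"]);pickle.dump(im,open("w1.pkl","wb"))
print(im["st"]["tool_pos"],im["hand_eye"])
E
```

```text
[ 0.45622097 -0.31389004  0.24080105] [[-8.57265920e-04 -9.57342474e-01 -2.88954414e-01  7.97093903e-02]
 [ 9.99999613e-01 -7.63326075e-04 -4.37789175e-04 -1.30650624e-03]
 [ 1.98547734e-04 -2.88954677e-01  9.57342757e-01 -1.42813685e-01]
 [ 0.00000000e+00  0.00000000e+00  0.00000000e+00  1.00000000e+00]]
```

View pics/w1.png

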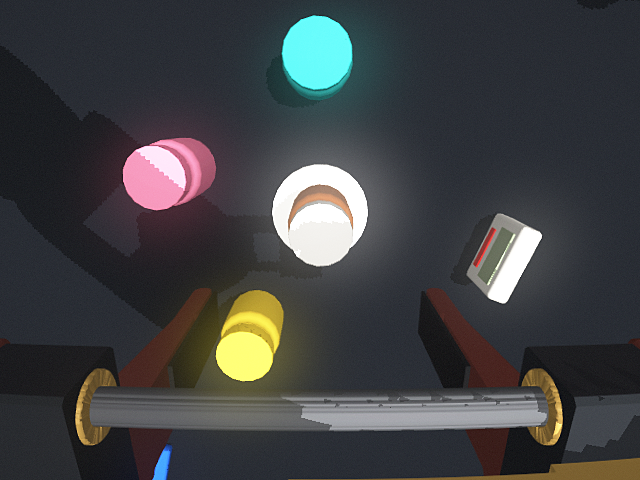

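The wrist view shows the cap at (320,234), the tile at (320,210), yellow at lower left (244,356) and the timer at right (505,258).

```bash
python3 - <<'E'
from h import *
import pickle
im=pickle.load(open("w1.pkl","rb"))
f=lambda u,v,z=None:np.round(world(im,u,v,z),4)
print(f(320,234,.093),f(320,234),f(320,210,.008),f(280,210,.008),f(280,210),"timer",f(522,270))
print(observe()["q"])
E
```

```text
[ 0.4556 -0.3134  0.093 ] [ 0.4556 -0.3136  0.0925] [ 0.4557 -0.3133  0.008 ] [ 0.4196 -0.3226  0.008 ] [ 0.4196 -0.3228  0.0074] timer [ 0.6335 -0.3097  0.0594]
[-6.23581450e-01  3.20127111e-01  1.78851755e+00  2.17789026e-04
  1.03440499e+00 -8.78116672e-01]
```

Request:
{"method": "move_arm", "body": {
  "moves": [0,0,6,0,1,0,0,12,0,1,0,0,16,0,1,0,0,19,0,1,0,0,19,0,1,0,0,19,0,-1,0,0,19,0,-1,0,0,19,0,-1,0,0,19,0,-1,0,0,19,0,-1],
  "squeeze": 15
}}

```text
time: 3.52
tool_pos: [0.4573, -0.315, 0.0522]
eef_rot: [[-0.251, 0.968, 0.001], [0.968, 0.251, -0.001], [-0.001, 0.001, -1.0]]
wrist_force: [-0.4, 0.4, 6.5]
width: 0.0534
gripper_force: 15.0
```

Request:
{"method": "move_arm", "body": {
  "moves": [0,0,-2,0,-1,0,0,-5,0,-1,0,0,-9,0,-1,0,0,-12,0,-1,-5,1.8,-12,0,-1,-10,3.6,-12,0,-1,-15.4,5.6,-12,0,-1,-15.4,5.6,-9,0,-1,-15.4,5.6,-5,0,-1,-15.4,5.6,-2,0,-1,-15.4,5.6,-1,0,-1,-15.4,5.6,-1,0,-1]
}}

```text
time: 5.03
tool_pos: [0.5494, -0.4494, 0.0609]
eef_rot: [[-0.251, 0.968, -0.001], [0.968, 0.251, 0.001], [0.001, -0.001, -1.0]]
wrist_force: [-0.9, 0.3, -1.5]
width: 0.0538
gripper_force: 15.0
```

```bash
python3 - <<'E'
from h import *
s=observe();print(s["tool_pos"],s["wrist_force"],s["gripper_force"],s["width"],s["q"])
im=shot("wrist");cv2.imwrite("pics/w2.png",im["image"])
E
```

```text
[ 0.54944349 -0.44943081  0.06088073] [-0.91985176  0.26467453 -1.47252916] 14.999359995411794 0.05379475832017496 [-7.02370105e-01  7.57530227e-01  1.50715306e+00 -1.04501748e-06
  8.78252760e-01 -9.56295857e-01]
```

View pics/w2.png

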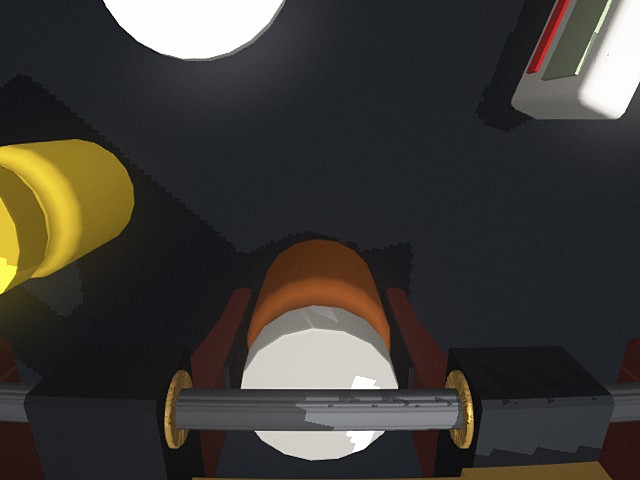

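Request:
{"method": "move_arm", "body": {
  "moves": [7,-2.6,0,-0.18,-1,7,-2.6,0,-0.35,-1,7,-2.6,0,-0.35,-1,7,-2.6,1.3,-0.35,-1,7,-2.6,1.3,-0.35,-1,7,-2.6,1.3,-0.35,-1],
  "squeeze": 10
}}

```text
time: 5.82
tool_pos: [0.5072, -0.3889, 0.048]
eef_rot: [[-0.567, 0.824, -0.0], [0.824, 0.567, 0.0], [0.0, -0.0, -1.0]]
wrist_force: [-0.7, -0.2, -3.1]
width: 0.0537
gripper_force: 10.0
```

Request:
{"method": "move_arm", "body": {
  "moves": [1.0,0,0,0,-1,1.9,0,0,0,-1,2.27,0,-0.22,0,-1,2.65,0,-0.41,0,-1,3.05,0,-0.55,0,-1,3.45,0,-0.68,0,-1,3.85,0,-0.76,0,-1,4.25,0,-0.81,0,-1,4.7,0,-0.81,0,-1,5.1,0,-0.8,0,-1,5.3,0,-0.77,0,-1,5.3,0,-0.77,0,-1],
  "squeeze": 7
}}

```text
time: 7.32
tool_pos: [0.4766, -0.3445, 0.056]
eef_rot: [[-0.568, 0.823, -0.001], [0.823, 0.568, 0.0], [0.001, -0.0, -1.0]]
wrist_force: [1.3, 1.0, 0.1]
width: 0.0533
gripper_force: 7.0
```

```bash
python3 - <<'E'
from h import *
import pickle
im=shot("wrist");cv2.imwrite("pics/w3.png",im["image"]);pickle.dump(im,open("w3.pkl","wb"))
E
```

```text
(no output)
```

View pics/w3.png

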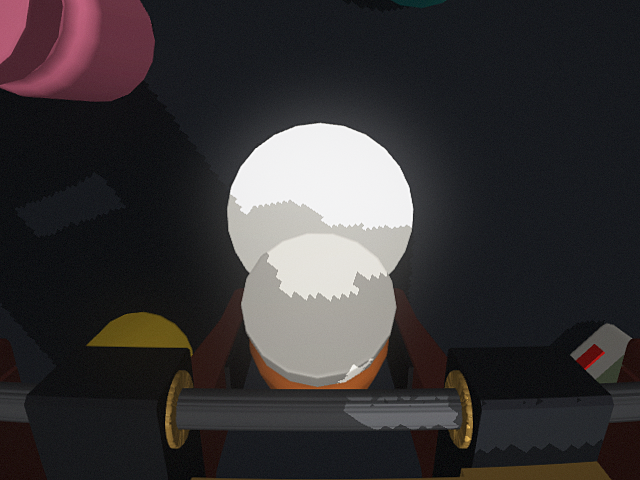

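The jar has tipped toward the camera, with the cap face centred at (320,308). I'll measure its tilt from the range image.

```bash
cat > tilt.py <<'E'
from h import *
def tilt(im,u0,v0,r=30):
    P=np.array([world(im,u,v) for u in range(u0-r,u0+r,4) for v in range(v0-r,v0+r,4)])
    P=P[~np.isnan(P).any(1)];c=np.median(P,0)
    for _ in range(3):
        n=np.linalg.svd(P-P.mean(0))[2][2];P=P[abs((P-P.mean(0))@n)<.003]
    n*=np.sign(n[2]);return np.degrees(np.arccos(n[2])),n,c
E
python3 - <<'E'
from tilt import *
import pickle
im=pickle.load(open("w3.pkl","rb"));print(tilt(im,320,308))
print(world(im,320,308), "tile",world(im,320,216,.008), world(im,320,124,.008))
E
```

```text
(np.float64(44.69954495963194), array([-0.39786374,  0.58005225,  0.71080506]), array([ 0.46053902, -0.32346163,  0.08496152]))
[ 0.46132711 -0.32365105  0.08517942] tile [ 0.45517006 -0.31437261  0.008     ] [ 0.43115296 -0.27957895  0.008     ]
```

Request:
{"method": "move_arm", "body": {
  "moves": [-0.7,0,-0.6,0,-1,-2,0,-2,0,-1,-3,0,-4,0,-1,-3,0,-5,0,-1,-3,0,-5,0,-1],
  "squeeze": 7
}}

```text
time: 8.0
tool_pos: [0.4938, -0.3695, 0.1065]
eef_rot: [[-0.568, 0.823, 0.0], [0.823, 0.568, -0.0], [-0.0, 0.0, -1.0]]
wrist_force: [-0.0, 0.8, -3.8]
width: 0.0532
gripper_force: 7.0
```

```bash
python3 - <<'E'
from tilt import *
im=shot("wrist");t=tilt(im,320,308);print(t)
s=im["st"];print(s["tool_pos"],np.degrees(np.arctan2(np.hypot(*(t[2]-s["tool_pos"])[:2]),(t[2]-s["tool_pos"])[2])))
E
```

```text
(np.float64(44.7942941378418), array([-0.40175753,  0.57879242,  0.7096409 ]), array([ 0.47771243, -0.34849857,  0.13553481]))
[ 0.49382926 -0.36951791  0.10645805] 42.33151423864117
```

Request:
{"method": "move_arm", "body": {
  "moves": [0,0,3,0,-1,0,0,5,0,-1,0,0,5.7,0,-1,0,0,5.7,0,-1,-0.3,0,5.65,0,-1,-0.6,0,5.6,0,-1,-0.6,0,5.6,0,-1,-0.6,0,3,0,-1,-0.6,0,0,0,-1,-0.6,0,0,0,-1],
  "squeeze": 7
}}

```text
time: 9.3
tool_pos: [0.4987, -0.3755, 0.1083]
eef_rot: [[-0.568, 0.823, 0.004], [0.823, 0.568, -0.003], [-0.005, 0.001, -1.0]]
wrist_force: [-0.1, -1.0, -3.2]
width: 0.0535
gripper_force: 7.0
```

```bash
python3 - <<'E'
from tilt import *
im=shot("wrist");t=tilt(im,320,308);print(t)
s=im["st"];print(s["tool_pos"],np.degrees(np.arctan2(np.hypot(*(t[2]-s["tool_pos"])[:2]),(t[2]-s["tool_pos"])[2])))
E
```

```text
(np.float64(44.98944757396067), array([-0.39879129,  0.58376479,  0.707237  ]), array([ 0.48200782, -0.35362152,  0.13936152]))
[ 0.49873013 -0.37553491  0.10830663] 41.59301522325935
```

Request:
{"method": "move_arm", "body": {
  "moves": [0,0,3,0,-1,0,0,5,0,-1,0,0,5.75,0,-1,-0.3,0,5.8,0,-1,-0.6,0,5.8,0,-1,-0.9,0,5.8,0,-1,-0.9,0,5.8,0,-1,-0.9,0,3,0,-1,-0.9,0,0,0,-1,-0.9,0,0,0,-1,-0.9,0,0,0,-1],
  "squeeze": 5
}}

```text
time: 10.72
tool_pos: [0.502, -0.3815, 0.1054]
eef_rot: [[-0.568, 0.823, -0.001], [0.823, 0.568, 0.001], [0.001, -0.0, -1.0]]
wrist_force: [0.3, -0.1, -3.2]
width: 0.0533
gripper_force: 5.0
```

```bash
python3 - <<'E'
from tilt import *
im=shot("wrist");t=tilt(im,320,308);print(t)
s=im["st"];print(s["tool_pos"],np.degrees(np.arctan2(np.hypot(*(t[2]-s["tool_pos"])[:2]),(t[2]-s["tool_pos"])[2])))
E
```

```text
(np.float64(44.60477626376956), array([-0.39580323,  0.58003626,  0.71196751]), array([ 0.48494871, -0.35907381,  0.1381676 ]))
[ 0.50203597 -0.38147111  0.10535531] 40.647891521638684
```

Request:
{"method": "move_arm", "body": {
  "moves": [0,0,0,0.17,-1,0,0,0,0.34,-1,0,0,0,0.51,-1,0,0,0,0.68,-1,0,0,0,0.85,-1,0,0,0,1.02,-1,0,0,0,1.19,-1,0,0,0,1.36,-1,0,0,0,1.53,-1,0,0,0,1.7,-1,0,0,0,1.87,-1,0,0,0,2.04,-1],
  "squeeze": 15
}}

```text
time: 12.28
tool_pos: [0.5017, -0.3813, 0.1044]
eef_rot: [[0.992, 0.129, -0.002], [0.129, -0.992, 0.002], [-0.002, -0.002, -1.0]]
wrist_force: [-0.4, 0.3, -2.5]
width: 0.0535
gripper_force: 15.0
```

Request:
{"method": "move_arm", "body": {
  "moves": [0,0,0,0.17,-1,0,0,0,0.34,-1,0,0,0,0.51,-1,0,0,0,0.68,-1,0,0,0,0.85,-1,0,0,0,1.0,-1,0,0,0,1.1,-1,0,0,0,1.1,-1]
}}

```text
time: 13.28
tool_pos: [0.5018, -0.3813, 0.1047]
eef_rot: [[0.57, -0.822, -0.002], [-0.822, -0.57, 0.001], [-0.002, 0.001, -1.0]]
wrist_force: [-0.5, 0.1, -2.5]
width: 0.053
gripper_force: 15.0
```

```bash
python3 - <<'E'
from tilt import *
im=shot("wrist");t=tilt(im,320,308);print(t)
s=im["st"];p=s["tool_pos"];print(p,s["eef_rot"][:2,:2],s["q"][5]);d=(p-np.array([.4554,-.3142,0]))[:2];print(d@s["eef_rot"][:2,:2]*1000)
E
```

```text
(np.float64(44.56938253752531), array([ 0.39968558, -0.57683275,  0.71240116]), array([ 0.51627959, -0.40372217,  0.13724517]))
[ 0.50182946 -0.38134847  0.10465537] [[ 0.5699919  -0.82164837]
 [-0.82164748 -0.5699943 ]] 1.86642464528157
[81.63678606  0.12554848]
```

Request:
{"method": "move_arm", "body": {
  "moves": [-1.95,0,2,0,-1,-1.95,0,4.5,0,-1,-1.95,0,5.5,0,-1,-2.1,0,5.5,0,-1,-2.3,0,5.43,0,-1,-2.45,0,5.4,0,-1,-2.45,0,5.4,0,-1,-2.3,0,4,0,-1,-2,0,2,0,-1,-2,0,2,0,-1,-2,0,2,0,-1],
  "squeeze": 7
}}

```text
time: 14.7
tool_pos: [0.491, -0.3653, 0.0861]
eef_rot: [[0.569, -0.822, 0.0], [-0.822, -0.569, -0.0], [0.0, 0.0, -1.0]]
wrist_force: [0.1, 1.1, -2.5]
width: 0.0532
gripper_force: 7.0
```

```bash
python3 - <<'E'
from tilt import *
im=shot("wrist");t=tilt(im,320,308);print(t)
s=im["st"];p=s["tool_pos"];print(p,t[2]-p,np.linalg.norm(t[2]-p));d=(p-np.array([.4554,-.3142,0]))[:2];print(d@s["eef_rot"][:2,:2]*1000)
E
```

```text
(np.float64(49.44934725404199), array([ 0.43541013, -0.62270536,  0.65012004]), array([ 0.50603265, -0.38863215,  0.12130885]))
[ 0.4909526  -0.36528989  0.08612734] [ 0.01508005 -0.02334226  0.03518151] 0.044833111245678126
[62.24260572 -0.14886796]
```

```bash
python3 - <<'E'
from tilt import *
import pickle
im=shot("wrist");pickle.dump(im,open("w4.pkl","wb"))
r=np.clip(im["range_z"],.05,.3);r=((r-.05)/.25*255).astype(np.uint8)
a=np.hstack([im["image"][180:480,160:480],cv2.cvtColor(r,8)[180:480,160:480]])
cv2.imwrite("pics/w4.png",a)
E
```

```text
(no output)
```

View pics/w4.png

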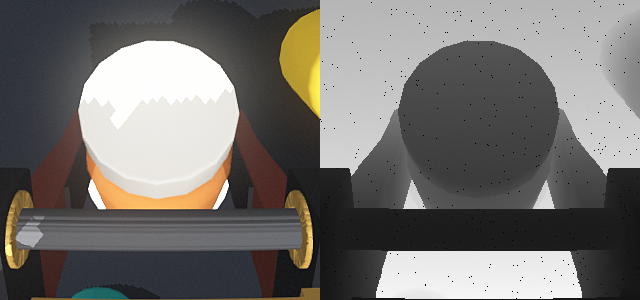

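```bash
python3 - <<'E'
from tilt import *
import pickle
im=pickle.load(open("w4.pkl","rb"));p=im["st"]["tool_pos"]
for c,r in(((319,290),44),((319,270),25),((319,320),25)): print(tilt(im,*c,r))
a,b=world(im,319,223),world(im,319,360);print(a,b,np.linalg.norm(a-b),np.degrees(np.arctan2(np.hypot(*(a-b)[:2]),(b-a)[2])))
l,r_=world(im,244,290),world(im,394,290);print(np.linalg.norm(l-r_),(a+b)/2-p)
E
```

```text
(np.float64(49.368537132793335), array([ 0.43276796, -0.6234277 ,  0.65119106]), array([ 0.50816046, -0.39141071,  0.11639905]))
(np.float64(49.42986287062143), array([ 0.42987328, -0.62627224,  0.65037839]), array([ 0.51029089, -0.39488547,  0.11158705]))
(np.float64(49.35859936903427), array([ 0.44235197, -0.61652535,  0.65132268]), array([ 0.50432137, -0.38637419,  0.12385845]))
[ 0.51632012 -0.40430972  0.09845425] [ 0.49976152 -0.38026052  0.13287873] 0.0451397424921786 40.304266919502396
0.04409499452160291 [ 0.01734375 -0.02718134  0.02994445]
```

Request:
{"method": "move_arm", "body": {
  "moves": [0.8,0,1,0,-1,0.8,0,2.5,0,-1,0.8,0,3.4,0,-1,0.8,0,3.4,0,-1,0.8,0,3.4,0,-1],
  "squeeze": 7
}}

```text
time: 15.42
tool_pos: [0.4957, -0.372, 0.052]
eef_rot: [[0.569, -0.822, -0.0], [-0.822, -0.569, 0.0], [-0.0, 0.0, -1.0]]
wrist_force: [-0.7, -1.5, -2.9]
width: 0.0531
gripper_force: 7.0
```

```bash
python3 - <<'E'
from tilt import *
im=shot("wrist");t=tilt(im,320,290);print(t[0])
s=im["st"];p=s["tool_pos"];print(p,s["wrist_force"]);d=(p-np.array([.4554,-.3142,0]))[:2];print(d@s["eef_rot"][:2,:2]*1000)
E
```

```text
49.25052225449004
[ 0.49571437 -0.37197009  0.05201996] [-0.72907303 -1.52973241 -2.85064371]
[70.44548431 -0.2546992 ]
```

Request:
{"method": "move_arm", "body": {
  "moves": [0,0,0.15,0,-1,-0.75,0,0.15,0,-1,-0.95,0,0.1,0,-1,-1.1,0,0.05,0,-1,-1.3,0,0,0,-1,-1.47,0,-0.06,0,-1,-1.6,0,-0.09,0,-1,-1.6,0,-0.09,0,-1],
  "squeeze": 7
}}

```text
time: 16.48
tool_pos: [0.4865, -0.3588, 0.053]
eef_rot: [[0.569, -0.822, -0.0], [-0.822, -0.569, 0.0], [-0.0, 0.0, -1.0]]
wrist_force: [-0.2, 0.1, -2.0]
width: 0.0534
gripper_force: 7.0
```

```bash
python3 - <<'E'
from tilt import *
im=shot("wrist");t=tilt(im,320,290);print(t[0])
s=im["st"];p=s["tool_pos"];print(p,s["wrist_force"]);d=(p-np.array([.4554,-.3142,0]))[:2];print(d@s["eef_rot"][:2,:2]*1000)
E
```

```text
48.42776645182651
[ 0.48647628 -0.35875584  0.05297725] [-0.2181112   0.08919589 -2.02339733]
[54.32241295 -0.18369381]
```

```bash
python3 - <<'E'
from tilt import *
im=shot("wrist");p=im["st"]["tool_pos"];t=tilt(im,320,290);n=t[1]
print("cap plane dist from TCP",(t[2]-p)@n, t[0])
im=__import__("pickle").load(open("w4.pkl","rb"));p=im["st"]["tool_pos"];t=tilt(im,320,290);print("before",(t[2]-p)@t[1])
im=__import__("pickle").load(open("w3.pkl","rb"));p=im["st"]["tool_pos"];t=tilt(im,320,308);print("first",(t[2]-p)@t[1])
R=shot("wrist")["range_z"];print(R[400:420,320].mean())
E
```

```text
cap plane dist from TCP 0.04405129525819754 48.60970480214569
before 0.04399437180702153
first 0.039194325707144526
0.07755324
```

Request:
{"method": "move_arm", "body": {
  "moves": [-0.2,0,0,0,-1,-0.4,0,0,0,-1,-0.6,0,0,0,-1,-0.6,0,0,0,-1],
  "squeeze": 7
}}

```text
time: 17.12
tool_pos: [0.483, -0.3537, 0.053]
eef_rot: [[0.569, -0.822, -0.0], [-0.822, -0.569, 0.0], [-0.0, 0.0, -1.0]]
wrist_force: [-0.5, -0.7, -2.4]
width: 0.0532
gripper_force: 7.0
```

```bash
python3 - <<'E'
from tilt import *
im=shot("wrist");p=im["st"]["tool_pos"];t=tilt(im,320,290);n=t[1]
print("cap plane dist from TCP",(t[2]-p)@n, t[0],p,im["st"]["wrist_force"],(p[:2]-[.4554,-.3142])@im["st"]["eef_rot"][:2,:2])
t=tilt(im,320,130,20);print(t)
cv2.imwrite("pics/w5.png",im["image"])
E
```

```text
cap plane dist from TCP 0.04414003203083484 48.37480102736635 [ 0.48298404 -0.35371344  0.05295451] [-0.54785044 -0.74287739 -2.4229077 ] [ 0.04818878 -0.00018068]
(np.float64(0.11511809365038214), array([-1.35155844e-05,  2.00914295e-03,  9.99997982e-01]), array([ 0.5254528 , -0.41663451, -0.00052829]))
```

View pics/w5.png

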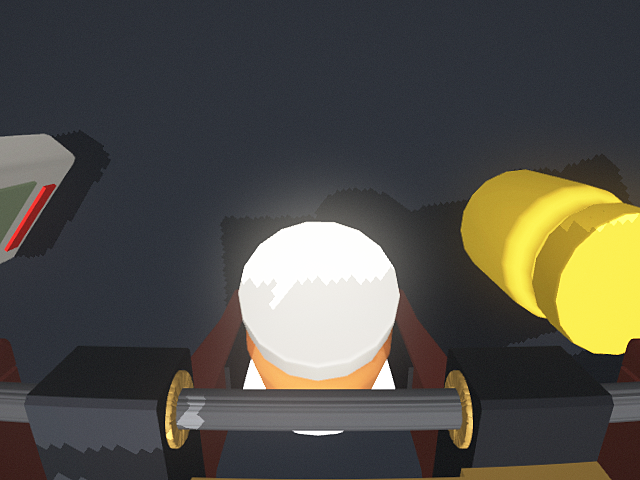

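Request:
{"method": "move_arm", "body": {
  "moves": [0.5,0,-0.8,0,-1,2.2,0,-0.8,0,-1,2.2,0,0,0,-1,2.2,0,0.25,0,-1,1.6,0,0.25,0,-1,1.2,0,0.25,0,-1,0.95,0,0.25,0,-1,0.75,0,0.25,0,-1,0.75,0,0.25,0,-1,0.75,0,0.25,0,-1],
  "squeeze": 5
}}

```text
time: 18.42
tool_pos: [0.4878, -0.3604, 0.051]
eef_rot: [[0.569, -0.822, 0.001], [-0.822, -0.569, -0.001], [0.001, -0.0, -1.0]]
wrist_force: [-0.3, -2.6, 6.3]
width: 0.053
gripper_force: 5.0
```

```bash
cat > st.py <<'E'
from tilt import *
im=shot("wrist");p=im["st"]["tool_pos"];t=tilt(im,320,290);n=t[1]
print("capdist",(t[2]-p)@n, t[0],n,p,im["st"]["wrist_force"],"X",.045-(p[:2]-[.4554,-.3142])@im["st"]["eef_rot"][:2,0])
E
python3 st.py
```

```text
capdist 0.044905034413217665 40.411013901190046 [ 0.37205704 -0.53086978  0.76141371] [ 0.48778041 -0.36041209  0.0510073 ] [-0.270209   -2.62338606  6.31450343] X -0.011426444480821397
```

Request:
{"method": "move_arm", "body": {
  "moves": [0.3,0,-1,0,-1,0.6,0,-3,0,-1,0.6,0,-4,0,-1,0.6,0,-4,0,-1,0.6,0,-4,0,-1,0.6,0,-4,0,-1,0.6,0,-4,0,-1,0.6,0,-4,0,-1,0.6,0,-4,0,-1,0.6,0,-4,0,-1,0.6,0,-4,0,-1,0.6,0,-4,0,-1],
  "squeeze": 12
}}

```text
time: 19.98
tool_pos: [0.4908, -0.365, 0.0905]
eef_rot: [[0.569, -0.822, 0.0], [-0.822, -0.569, -0.0], [0.0, 0.0, -1.0]]
wrist_force: [-0.3, -0.3, -1.6]
width: 0.0532
gripper_force: 12.0
```

```bash
python3 st.py
```

```text
capdist 0.04490254648897767 40.67558117883455 [ 0.37127135 -0.53569445  0.75841218] [ 0.49082574 -0.36499928  0.09050953] [-0.25266733 -0.3265156  -1.63393779] X -0.01693146692924862
```

Request:
{"method": "move_arm", "body": {
  "moves": [0,0,1.5,0,-1,0,0,3.2,0,-1,0,0,4,0,-1,-0.4,0,4,0,-1,-0.8,0,4,0,-1,-1.2,0,4,0,-1,-1.6,0,4,0,-1,-2.0,0,4,0,-1,-2.4,0,4,0,-1,-2.7,0,4,0,-1,-2.7,0,4,0,-1],
  "squeeze": 5
}}

```text
time: 21.4
tool_pos: [0.475, -0.3422, 0.0504]
eef_rot: [[0.569, -0.822, -0.001], [-0.822, -0.569, 0.001], [-0.001, 0.0, -1.0]]
wrist_force: [-0.4, 0.7, -0.4]
width: 0.0532
gripper_force: 5.0
```

```bash
sed -i 's/320,290/U,V/; s/^im=/import sys;U,V=int(sys.argv[1]),int(sys.argv[2])\nim=/' st.py; python3 st.py 320 335; python3 st.py 320 355
```

```text
capdist 0.04586427426227407 13.190491375501615 [ 0.13344431 -0.1851026   0.97361679] [ 0.47502924 -0.34221469  0.05035329] [-0.36219514  0.72687447 -0.43905085] X 0.010793382151957284
capdist 0.04574664193031205 13.051625155249909 [ 0.12793092 -0.18609775  0.97416698] [ 0.47507245 -0.34228327  0.05034194] [0.02768808 0.59324908 0.42931217] X 0.01071242493263344
```

Request:
{"method": "move_arm", "body": {
  "moves": [-0.6,0,-0.4,0,-1,-1.5,0,-0.5,0,-1,-2.5,0,-0.5,0,-1,-3.4,0,-0.4,0,-1,-3.4,0,-0.2,0,-1,-3.4,0,0,0,-1,-3.4,0,0.15,0,-1,-3.4,0,0.25,0,-1,-3.4,0,0.35,0,-1,-3.4,0,0.4,0,-1,-3.4,0,0.4,0,-1],
  "squeeze": 5
}}

```text
time: 22.88
tool_pos: [0.4564, -0.3151, 0.047]
eef_rot: [[0.569, -0.822, 0.0], [-0.822, -0.569, -0.0], [0.0, -0.0, -1.0]]
wrist_force: [-2.1, 2.4, 5.6]
width: 0.0536
gripper_force: 5.0
```

```bash
python3 st.py 320 345; python3 st.py 320 360
```

```text
capdist 0.04824798179205211 10.736584812172179 [ 0.09992033 -0.15723035  0.98249404] [ 0.45641541 -0.31509754  0.04698287] [-2.08249503  2.40528827  5.61281792] X 0.043684105229041814
capdist 0.0479779117318089 9.176888969611925 [ 0.08663069 -0.13390277  0.98720068] [ 0.45641681 -0.31509772  0.04698274] [-1.14526643  2.28584173  4.20980218] X 0.04368316388084082
```

Request:
{"method": "move_arm", "body": {
  "moves": [-0.2,0,0.1,0,-1,-0.4,0,0.2,0,-1,-0.6,0,0.3,0,-1,-0.8,0,0.35,0,-1,-0.8,0,0.35,0,-1],
  "squeeze": 3
}}

```text
time: 23.6
tool_pos: [0.4522, -0.3088, 0.0433]
eef_rot: [[0.569, -0.822, 0.001], [-0.822, -0.569, -0.001], [0.002, -0.001, -1.0]]
wrist_force: [1.1, -2.0, 3.1]
width: 0.0533
gripper_force: 3.0
```

```bash
python3 st.py 320 345; python3 st.py 320 360
```

```text
capdist -0.019925312457564723 89.87634850237477 [-0.57781323  0.81616617  0.00215812] [ 0.45219026 -0.30875947  0.04332808] [ 1.12395387 -1.98605339  3.08608242] X 0.05130016674948293
capdist 0.04714971966353784 45.92604454857031 [ 0.42652814 -0.57812928  0.69558629] [ 0.45220901 -0.30876613  0.04333501] [ 2.25541053 -2.8813899   2.9779656 ] X 0.051284029246795655
```

```bash
python3 - <<'E'
from h import *
im=shot("wrist");p=im["st"]["tool_pos"];R=im["st"]["eef_rot"]
for v in range(290,480,10):
    q=R.T@(world(im,320,v)-p)*1000; print(v,np.round(q,1))
E
```

```text
290 [ 24.7   1.6 -16.2]
300 [ 23.2   1.6 -21. ]
310 [ 21.4   1.5 -24.5]
320 [ 20.    1.5 -28.7]
330 [ 21.6   1.5 -38. ]
340 [ 21.7   1.5 -43.7]
350 [ 21.5   1.4 -48.5]
360 [ 19.1   1.4 -49.6]
370 [ 16.    1.4 -49.5]
380 [ 12.8   1.4 -49.4]
390 [ 27.5   1.4 -73.6]
400 [ 27.3   1.3 -76.5]
410 [ 26.2   1.3 -78. ]
420 [ 24.5   1.3 -78.8]
430 [ 21.3   1.3 -77.9]
440 [ -7.5   1.5 -49.1]
450 [-11.2   1.5 -49.1]
460 [-14.7   1.5 -49.3]
470 [-18.9   1.5 -48.9]
```

Request:
{"method": "move_arm", "body": {
  "moves": [0,0,0,0,-1,0,0,-0.3,0,-1,0,0,-0.7,0,-1,0.4,0,-0.7,0,-1,0.75,0,-0.7,0,-1,0.75,0,-0.7,0,-1,0.75,0,-0.4,0,-1,0.75,0,-0.1,0,-1,0.75,0,0,0,-1,0.75,0,0,0,-1],
  "squeeze": 15
}}

```text
time: 25.0
tool_pos: [0.4556, -0.3144, 0.0432]
eef_rot: [[0.569, -0.822, -0.0], [-0.822, -0.569, 0.0], [-0.0, 0.0, -1.0]]
wrist_force: [-1.3, 1.1, 2.7]
width: 0.053
gripper_force: 15.0
```

```bash
python3 - <<'E'
from h import *
im=shot("wrist");p=im["st"]["tool_pos"];R=im["st"]["eef_rot"];print(p,im["st"]["wrist_force"])
for v in (340,345,350,355,360,370,380,450,470):
    q=R.T@(world(im,320,v)-p)*1000; print(v,np.round(q,1))
print(.045-(p[:2]-[.4554,-.3142])@R[:2,0])
E
```

```text
[ 0.45564595 -0.31438323  0.04316965] [-1.32434949  1.06840956  2.69588561]
340 [ 21.7   1.5 -43.8]
345 [ 21.8   1.5 -46.5]
350 [ 21.4   1.4 -48.5]
355 [ 20.3   1.4 -49.1]
360 [ 19.1   1.4 -49.6]
370 [ 15.7   1.4 -49.1]
380 [ 12.8   1.4 -49.4]
450 [-10.9   1.5 -49.4]
470 [-18.6   1.5 -49.3]
0.04470934026188131
```

Request:
{"method": "move_arm", "body": {
  "moves": [0,0,0,0,0.2,0,0,0,0,1,0,0,0,0,1,0,0,0,0,1,0,0,-3,0,1,0,0,-8,0,1,0,0,-14,0,1,0,0,-20,0,1,0,0,-20,0,1,0,0,-20,0,1]
}}

```text
time: 26.3
tool_pos: [0.4555, -0.3142, 0.2426]
eef_rot: [[0.569, -0.822, -0.0], [-0.822, -0.569, 0.0], [-0.0, 0.0, -1.0]]
wrist_force: [-0.0, 0.7, -0.7]
width: 0.0878
gripper_force: 0.0
```

```bash
python3 - <<'E'
from h import *
import pickle
im=shot("wrist");pickle.dump(im,open("w6.pkl","wb"));p=im["st"]["tool_pos"];print(p,im["st"]["width"])
P=np.array([world(im,u,v) for u in range(200,440,2) for v in range(140,340,2)])
c=P[(P[:,2]>.085)&(P[:,2]<.1)];print("cap",c.mean(0),c[:,2].std(),(c.max(0)+c.min(0))/2, np.ptp(c,axis=0))
t=P[(P[:,2]>.004)&(P[:,2]<.012)];print("tile",(t.max(0)+t.min(0))/2,np.ptp(t,axis=0))
n=np.linalg.svd(c-c.mean(0))[2][2];print(n)
top=shot("top");P=np.array([world(top,u,v) for u in range(420,480) for v in range(240,300)])
t=P[(P[:,2]>.005)&(P[:,2]<.011)];c=P[(P[:,2]>.085)&(P[:,2]<.1)];print("top",c.mean(0),(t.max(0)+t.min(0))/2,np.ptp(t,axis=0))
E
```

```text
[ 0.45545126 -0.3141812   0.24261239] 0.08777580275018193
cap [ 0.45372688 -0.31507912  0.09208852] 0.0010270220227932359 [ 0.40618253 -0.35205811  0.08907102] [0.14357186 0.13266439 0.00807327]
tile [ 0.41147151 -0.30082036  0.00795823] [0.17825647 0.21718098 0.00770955]
[-0.02133081 -0.0156163   0.9996505 ]
top [ 0.45474596 -0.31099979  0.09362754] [ 0.46516796 -0.3210718   0.00812941] [0.10437343 0.10189965 0.00571017]
```

Request:
{"method": "move_arm", "body": {
  "moves": [-3,-2,0,-0.18,1,-6,-4.5,0,-0.36,1,-9,-7,0,-0.54,1,-12,-9,0,-0.72,1,-15,-11,0,-0.9,1,-18,-14,0,-1.08,1,-21,-16,0,-1.26,1,-24.3,-18.5,0,-1.44,1,-24.3,-18.5,0,-1.62,1,-24.3,-18.5,0,-1.8,1,-24.3,-18.5,0,-1.98,1,-24.3,-18.5,0,-2.16,1]
}}

```text
time: 27.9
tool_pos: [0.4687, -0.0092, 0.2412]
eef_rot: [[0.362, 0.932, -0.004], [0.932, -0.362, 0.0], [-0.001, -0.003, -1.0]]
wrist_force: [1.3, -0.3, -0.3]
width: 0.0883
gripper_force: 0.0
```

Request:
{"method": "move_arm", "body": {
  "moves": [0,0,0,-0.18,1,0,0,0,-0.36,1,0,0,0,-0.54,1,0,0,0,-0.63,1,0,0,0,-0.63,1]
}}

```text
time: 28.52
tool_pos: [0.4688, -0.0093, 0.2415]
eef_rot: [[-0.25, 0.968, -0.003], [0.968, 0.25, 0.0], [0.001, -0.003, -1.0]]
wrist_force: [0.0, 0.3, -0.0]
width: 0.0877
gripper_force: 0.0
```

```bash
python3 - <<'E'
from h import *
import pickle
im=shot("wrist");pickle.dump(im,open("w7.pkl","wb"));cv2.imwrite("pics/w7.png",im["image"]);s=im["st"];print(s["tool_pos"],s["eef_rot"][:2,:2])
h=cv2.cvtColor(im["image"],cv2.COLOR_BGR2HSV);m=cv2.inRange(h,(100,120,60),(125,255,255))
n,l,st,c=cv2.connectedComponentsWithStats(m);print(st[1:][st[1:,4]>50],c[1:][st[1:,4]>50])
E
```

```text
[ 0.46878085 -0.00931878  0.24151062] [[-0.25037256  0.96814485]
 [ 0.96814915  0.25037413]]
[[ 313  151   88  170 4675]] [[339.50887701 235.66588235]]
```

View pics/w7.png

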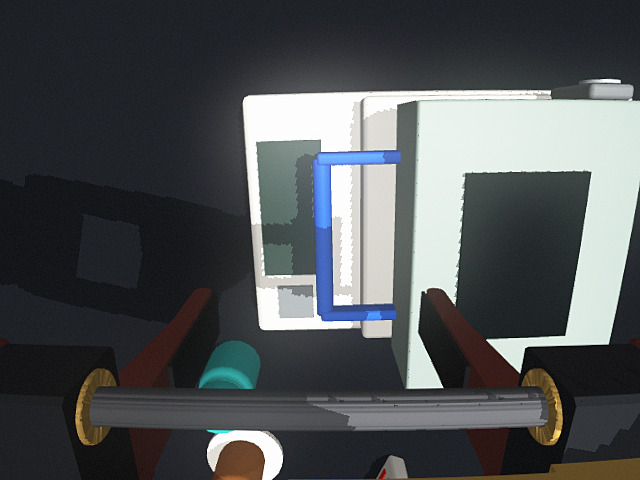

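The wrist view shows the blue bar vertical, from (322,157) to (325,314). It's almost square to the gripper, with the hood face on the right.

```bash
python3 - <<'E'
from h import *
import pickle
im=pickle.load(open("w7.pkl","rb"));s=im["st"]
A,B=world(im,322,157,.115),world(im,325,314,.115);M=(A+B)/2
print(A,B,M,"len",np.linalg.norm(A-B),"yaw",np.arctan2(-(A-B)[0],(A-B)[1]))
print([world(im,323,v) for v in (200,236,270)])
d=M-s["tool_pos"];print("tool shift",s["eef_rot"].T@d*100, np.arctan2(*(s["eef_rot"].T@(A-B))[[1,0]]))
print(world(im,398,230),world(im,520,250))
E
```

```text
[0.4547735  0.04677803 0.115     ] [ 0.48493663 -0.06050878  0.115     ] [ 0.46985507 -0.00686538  0.115     ] len 0.11144628359305803 yaw 0.2740699731816522
[array([0.46219628, 0.02070544, 0.12061358]), array([ 0.46830904, -0.00272855,  0.12081482]), array([ 0.47444638, -0.02622209,  0.12027464])]
tool shift [ 0.1992906   0.20198755 12.65071507] -0.021002143988310636
[0.51595612 0.01341135 0.11906496] [0.57508178 0.02944521 0.16608526]
```

Request:
{"method": "move_arm", "body": {
  "moves": [0.2,0.2,0,-0.021,-0.1,0.2,0.2,0,-0.021,-0.1,0.2,0.2,0,-0.021,-0.1,0.2,0.2,4,-0.021,-0.1,0.2,0.2,8,-0.021,-0.1,0.2,0.2,11,-0.021,-0.1,0.2,0.2,12.5,-0.021,-0.1,0.2,0.2,12.5,-0.021,-0.1,0.2,0.2,12.5,-0.021,-0.1],
  "squeeze": 12
}}

```text
time: 29.7
tool_pos: [0.4718, -0.0069, 0.1189]
eef_rot: [[-0.272, 0.962, 0.002], [0.962, 0.272, -0.0], [-0.001, 0.002, -1.0]]
wrist_force: [-0.4, -0.8, 0.0]
width: 0.0396
gripper_force: 0.0
```

Request:
{"method": "move_arm", "body": {
  "moves": [0,0,0,0,-0.5,0,0,0,0,-0.7,0,0,0,0,-1,0,0,0,0,-1,0,0,0,0,-1,0,0,0,0,-1],
  "squeeze": 15
}}

```text
time: 30.45
tool_pos: [0.471, -0.0069, 0.1183]
eef_rot: [[-0.272, 0.962, 0.0], [0.962, 0.272, -0.0], [-0.0, 0.0, -1.0]]
wrist_force: [-1.0, -0.9, 6.2]
width: 0.0115
gripper_force: 15.0
```

```bash
python3 - <<'E'
from h import *
s=observe();print(s["tool_pos"],s["eef_rot"],s["wrist_force"],s["width"])
th=np.radians(np.linspace(0,70,15));print(np.round(np.c_[np.degrees(th),18*(1-np.cos(th)),-18*np.sin(th)],2))
E
```

```text
[ 0.4710212  -0.00694131  0.11826209] [[-2.71655977e-01  9.62394424e-01  5.52965080e-05]
 [ 9.62394418e-01  2.71655982e-01 -1.05052050e-04]
 [-1.16123135e-04  2.46790333e-05 -9.99999993e-01]] [-0.99148689 -0.88349507  6.23253862] 0.011507991627034062
[[  0.     0.    -0.  ]
 [  5.     0.07  -1.57]
 [ 10.     0.27  -3.13]
 [ 15.     0.61  -4.66]
 [ 20.     1.09  -6.16]
 [ 25.     1.69  -7.61]
 [ 30.     2.41  -9.  ]
 [ 35.     3.26 -10.32]
 [ 40.     4.21 -11.57]
 [ 45.     5.27 -12.73]
 [ 50.     6.43 -13.79]
 [ 55.     7.68 -14.74]
 [ 60.     9.   -15.59]
 [ 65.    10.39 -16.31]
 [ 70.    11.84 -16.91]]
```

Request:
{"method": "move_arm", "body": {
  "moves": [0,0,-0.31,0,-1,0,0.02,-0.94,0,-1,0,0.1,-1.88,0,-1,0,0.22,-2.82,0,-1,0,0.39,-3.74,0,-1,0,0.61,-4.66,0,-1,0,0.88,-5.56,0,-1,0,1.2,-6.45,0,-1,0,1.56,-7.32,0,-1,0,1.96,-8.17,0,-1,0,2.26,-8.73,0,-1,0,2.41,-9.0,0,-1],
  "squeeze": 20
}}

```text
time: 31.95
tool_pos: [0.4927, -0.0006, 0.2082]
eef_rot: [[-0.272, 0.962, -0.004], [0.962, 0.272, -0.001], [0.0, -0.004, -1.0]]
wrist_force: [-6.4, -4.5, 1.7]
width: 0.0109
gripper_force: 20.0
```

```bash
cat > hood.py <<'E'
from tilt import *
s=observe();print(s["tool_pos"],s["wrist_force"],s["width"],s["gripper_force"])
im=shot("scene");
# hood bar location in scene camera: blue pixels near tool
h=cv2.cvtColor(im["image"],cv2.COLOR_BGR2HSV);m=cv2.inRange(h,(100,120,60),(125,255,255));v,u=np.nonzero(m)
P=np.array([world(im,a,b) for a,b in zip(u,v)]);P=P[np.linalg.norm(P-s["tool_pos"],axis=1)<.09]
print("blue",len(P),np.nanmedian(P,0) if len(P) else "")
w=shot("wrist");pts=np.array([world(w,u,v) for u in range(380,640,6) for v in range(90,330,6)]);R=s["eef_rot"]
a0=np.array([.471,-.0069,.115]);ax=R[:,1];hin=a0+.18*ax
q=(pts-hin);L=np.c_[q@ax,q[:,2],q@R[:,0]];L=L[~np.isnan(L).any(1)&(L[:,1]>-.02)&(abs(L[:,2])<.1)]
rng=np.random.default_rng(0);best=0
for _ in range(500):
    t=L[rng.choice(len(L),3,False)];n=np.cross(t[1]-t[0],t[2]-t[0]);k=np.linalg.norm(n)
    if k<1e-6:continue
    n/=k
    if abs(n[2])>.15: continue
    c=(abs((L-t[0])@n)<.003).sum()
    if c>best:best=c;N=n*np.sign(n[1]);D=N@t[0]
print("plane n(hinge-x,z)",N,"dist",D,"inl",best,len(L),"deg",np.degrees(np.arctan2(N[0],N[1])))
E
python3 hood.py
```

```text
[ 0.49265878 -0.00063353  0.2082111 ] [-6.44465428 -4.5025503   1.65796269] 0.010948592174374324 20.00400960445404
blue 261 [ 0.51272322 -0.04404444  0.20275163]
plane n(hinge-x,z) [0.44865602 0.89344436 0.02156286] dist 0.05335503666774624 inl 819 1558 deg 26.66417782593168
```

Request:
{"method": "move_arm", "body": {
  "moves": [0,0.16,-0.27,0,-1,0,0.49,-0.8,0,-1,0,0.93,-1.45,0,-1,0,1.4,-2.08,0,-1,0,1.9,-2.69,0,-1,0,2.42,-3.28,0,-1,0,2.97,-3.84,0,-1,0,3.54,-4.38,0,-1,0,4.14,-4.89,0,-1,0,4.63,-5.28,0,-1,0,5.01,-5.56,0,-1,0,5.26,-5.74,0,-1],
  "squeeze": 20
}}

```text
time: 33.55
tool_pos: [0.5428, 0.0137, 0.2676]
eef_rot: [[-0.272, 0.962, -0.004], [0.962, 0.272, -0.001], [0.001, -0.004, -1.0]]
wrist_force: [-16.2, -4.4, 19.1]
width: 0.0114
gripper_force: 20.0
```

```bash
python3 hood.py
```

```text
[0.54281001 0.01370173 0.2675854 ] [-16.21297647  -4.3554436   19.13887968] 0.011375042999163879 20.01298025250435
blue 297 [ 0.55885652 -0.03099133  0.26158647]
plane n(hinge-x,z) [-0.55389112  0.83258437 -0.00280969] dist 0.13108106245075435 inl 720 989 deg -33.63452200862738
```

Request:
{"method": "move_arm", "body": {
  "moves": [0,0,-0.34,0,-1,0,0.26,-0.52,0,-1,0,0.52,-0.69,0,-1,0,1.05,-1.02,0,-1,0,1.6,-1.34,0,-1,0,2.15,-1.63,0,-1,0,2.72,-1.91,0,-1,0,3.15,-2.1,0,-1,0,3.4,-2.2,0,-1,0,3.58,-2.28,0,-1,0,3.58,-2.28,0,-1,0,3.58,-2.28,0,-1],
  "squeeze": 20
}}

```text
time: 35.15
tool_pos: [0.5792, 0.0236, 0.288]
eef_rot: [[-0.271, 0.962, 0.0], [0.962, 0.271, 0.0], [0.0, 0.0, -1.0]]
wrist_force: [-1.5, 0.6, 0.7]
width: 0.0114
gripper_force: 20.0
```

```bash
python3 hood.py; cat > face.py <<'E'
from tilt import *
s=observe();R=s["eef_rot"];ax=R[:,1];hin=np.array([.471,-.0069,.115])+.18*ax
for cam,us,vs in(("wrist",range(300,640,6),range(90,330,6)),("scene",range(270,440,2),range(160,330,2)),("top",range(200,350,2),range(120,290,2))):
    w=shot(cam);q=np.array([world(w,u,v) for u in us for v in vs])-hin
    L=np.c_[q@ax,q[:,2],q@R[:,0]];L=L[~np.isnan(L).any(1)&(L[:,1]>.03)&(abs(L[:,2])<.09)&(L[:,0]>-.08)&(L[:,0]<.2)]
    rng=np.random.default_rng(0)
    for rep in range(2):
        best=0
        for _ in range(600):
            t=L[rng.choice(len(L),3,False)];n=np.cross(t[1]-t[0],t[2]-t[0]);k=np.linalg.norm(n)
            if k<1e-6 or abs(n[2]/k)>.15:continue
            n/=k;i=abs((L-t[0])@n)<.003
            if i.sum()>best:best=i.sum();I=i
        if not best: break
        Q=L[I];n=np.linalg.svd(Q-Q.mean(0))[2][2];n*=np.sign(n[1])
        print(cam,best,n,"d",n@Q.mean(0),"deg",np.degrees(np.arctan2(n[0],n[1])));L=L[~I]
        if len(L)<100:break
E
python3 face.py
```

```text
[0.57924514 0.02363137 0.28803817] [-1.5494716   0.61508992  0.69983076] 0.011445565132501894 19.995909333229065
blue 285 [ 0.59440072 -0.02110116  0.28449226]
plane n(hinge-x,z) [-0.39330025  0.91940391  0.00337186] dist 0.12936972183642542 inl 556 608 deg -23.160146139920965
wrist 752 [-0.37423974  0.92733123 -0.00118647] d 0.1300537499604079 deg -21.977347946746924
wrist 148 [ 0.59564928  0.80322998 -0.00485196] d 0.09615716077782169 deg 36.5594316908153
scene 1048 [0.92762307 0.37350587 0.00296665] d 0.050253206058792 deg 68.06790179570775
scene 422 [-0.36654611  0.93039729 -0.00219695] d 0.13008925324461967 deg -21.502818657518752
top 24 [-0.37736597  0.9260445   0.00604183] d 0.131103828025938 deg -22.171045789954157
```

Request:
{"method": "move_arm", "body": {
  "moves": [0,0.1,-0.04,0,-1,0,0.25,-0.1,0,-1,0,0.4,-0.15,0,-1,0,0.52,-0.2,0,-1,0,0.58,-0.22,0,-1,0,0.58,-0.22,0,-1,0,0.58,-0.22,0,-1,0,0.58,-0.22,0,-1,0,0.58,-0.22,0,-1,0,0.58,-0.22,0,-1]
}}

```text
time: 36.65
tool_pos: [0.5849, 0.0252, 0.2905]
eef_rot: [[-0.272, 0.962, 0.0], [0.962, 0.272, -0.0], [-0.0, 0.0, -1.0]]
wrist_force: [-2.1, 1.6, 4.5]
width: 0.0111
gripper_force: 20.0
```

```bash
python3 face.py; python3 - <<'E'
from h import *
s=observe();print(s["time"],s["wrist_force"],abs(s["qvel"]).max())
t=shot("top");P=np.array([world(t,u,v) for u in range(440,475) for v in range(250,285)]);c=P[(P[:,2]>.088)&(P[:,2]<.098)];print("jar cap",len(c),c.mean(0))
E
```

```text
wrist 750 [-0.34056968  0.940218   -0.00155036] d 0.129984147502901 deg -19.911610623344473
wrist 136 [ 0.61812964  0.78598913 -0.01169774] d 0.09702035266621481 deg 38.18276207476841
scene 1019 [0.93921382 0.34332042 0.00291247] d 0.050371401681547606 deg 69.92060938112759
scene 427 [-0.33817169  0.94108203 -0.00212749] d 0.13005428769113322 deg -19.765569381774792
top 21 [-0.34300638  0.93857508 -0.03772843] d 0.13327590625387292 deg -20.075052506893766
36.8 [-3.09100974  0.95304233  4.29064685] 0.0018413619369680933
jar cap 513 [ 0.45395588 -0.31315747  0.09368529]
```

The hood reads 70.0° and is still, and the jar stands on the tile. I'm handing the job in.

```bash
python3 -c "
from workcell import *
print(finish_job())"
```

```text
the job is handed in; nothing more can be done
None
```

The job is handed in: the jar was held at about 40° for over a second (after briefly tipping to about 49°, as I tilted it against the tile's rim) and stands upright in the middle of the tile; the hood is held still by its bar at 70°, at 36.8 s of 72 s.

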